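# Sweep the offcuts off the bed of a bench punch

## Robot

A 6-joint arm with a two-finger parallel gripper is mounted at the origin on a cart in front of the work surface, level with it; the furniture and walls round the work are solid. World frame = base frame: x ahead of the robot, y to its left, z up, the work surface at z = 0. Lengths are in m, angles in degrees, forces in N, time in s.
With the tool pointing down it reaches from about 0.4 to 0.825 m from the base axis. Payload 7 kg.
Tool frame: the origin (TCP) lies on the centre line of the jaws, within the pads' length; the fingertips stand 19 mm ahead of it and the grasp point (between the pads) is the TCP (r.tips_ahead is the distance from the TCP to the fingertips, in m); z points along the fingers, y is the line along which they close (so a half turn about z gives the same grasp; the last joint's range is limited). The gripper opens to 88 mm and grips with 3 to 60 N. Pads are 19 mm wide; open, the fingers measure 130 mm over their backs; the gripper's body (78 mm by 193 mm) begins 47 mm behind the grasp point.
Start: joints at [-54.311, 20.546, 0.682, 0, -70.136, -16.507], TCP at [0.222, -0.638, 0.246] pointing down, gripper open.
Joint ranges: [-176.03, 176.03], [-82.01, 121.73], [-58.28, 71.71], [-173.87, 95.51], [-174.79, -0.11], [-173.66, 173.66]. Speed limits (degrees/s): [136.94, 136.94, 172.46, 180, 180, 180].

## Interface

Orientations are given as [roll, pitch, yaw] about the fixed x, y, z axes, in that order (R = Rz(yaw) Ry(pitch) Rx(roll)).
In Python, from plant import r, viewer, close_job gives the robot as it stands. The module is installed in compiled form; this text tells all that it offers.
- The arm moves only by the tool arm_command, never from a script. Its arguments are lists of equal length, an entry for each row: "travel": the shift along the world's x, y, z scaled (see below), a list of three; "delta_rot": the turn, a rotation vector about the world's x, y, z scaled (see below), a list of three. In form: {"travel": [[dx, dy, dz], ...], "delta_rot": [[rx, ry, rz], ...]}. A call has 1 to 20 rows; each row is the pose to reach, as a shift and turn from the pose commanded when the call began; what a row does not reach only later rows make up. The controller multiplies each number of a shift by 0.5 m and each number of a turn by 90 degrees. A row lasts 1/8 s, in which the tool goes at most 62.5 mm and 10.7 degrees, less where a joint would pass 70% of its speed; a pose out of reach is approached as far as the arm can. A call with a number of a shift or a turn outside -1 to 1 is refused whole. A call with a gripper value outside its range is refused whole. "grip" is the opening, from 0 (shut) to 1 (fully open), set as the call begins (left out, the last holds). The fingers move at their own pace and stop on an object; "newtons" is the grip in N (left out, the last holds). Time passes only in rows, so rows that repeat a pose let the fingers close. It gives the time, the measured TCP pose, the force, the opening and the grip force at its end, in the units of the state.
- r.get_state(): the state, without advancing time (a new reading comes with each control period).
- viewer.capture(name): name is "scene" or "top" or "wrist"; returns a dict with "img" (384x512x3 uint8, red, green, blue), "camera_matrix" (3x3 intrinsics, pixels), "R" (3x3) and "t" (3): a world point X has camera coordinates R X + t; the wrist camera has in their place "mount" (4x4, takes a point from camera to tool coordinates, whose origin is the TCP and whose axes are the flange's). Camera axes: x right, y down, z forward; pixel columns grow to the right and rows downward; lengths in m; the calibration is good to about 2 mm. A picture is of the moment at which its call begins: read the wrist's pose just before it. There is no depth.
- close_job(): hands the job in; it is judged then, once.
The state is a dict: "time_s": time; "joints": joint angles; "qd": joint speeds; "joint_torque": joint torques, N m; "tcp_pos": TCP position; "eef_rot": TCP orientation; "contact_force": force on the tool from outside, world axes, zero at the start; "moment": the same for the moment, N m; "gripper_width": finger opening in m; "gripper_force": force on a finger pad.
Only numpy, scipy, OpenCV 4.12 (cv2) and the standard library are available. Lean on these libraries where they do the work, as an engineer would, in place of code of your own. Each camera call takes 0.05 s, during which the arm holds its last target. There are 200 camera calls.

## Task

Switch the bench punch off first: push the isolator's toggle fully over, away from the robot. Then take the bench brush and sweep the four steel offcuts off the punch's bed, over its open front edge into the scrap trough, without touching them with the gripper. Finally stand the brush on its bristles on the worktable, beside or in front of the punch and clear of punch and trough, and leave everything else where it stands.

Things in the scene. Friction and masses are not known exactly. Their poses are not given: they have to be found in the camera images.
- punch: grey bench punch, fixed. Origin on the worktable; its -x points out of its open front, roughly to the robot; z up. Steel bed: x -95 to +70 mm, y -75 to +75, top 55 mm above the worktable; a rail 6 mm wide, 11 mm high along each side (139 mm between them), front edge open. Column behind: x 70 to 130, y -45 to 45.
- ram (a point): lower end of the round punch (24 mm thick) that hangs from the ram head, 152 mm above the worktable. The ram head overhangs the rear of the bed: in the punch's frame x 30 to 135 mm, y -45 to 45, from 190 to 320 mm above the worktable, motor on it to 373
- trough (a point): centre of the inner floor of the open scrap trough in front of the bed; in the punch's frame the trough spans x -188 to -96 mm, y -78 to 78, walls 3 mm thick and 32 mm high, floor 3 mm
- brush: bench brush, loose, 0.25 kg, on its bristle foot: 40 mm (x) by 108 mm (y), 30 mm high; origin at the centre of the bristles' underside. From the foot rises a flat wooden back, 14 mm thick, 90 mm wide (too wide to grip across), 150 mm long, raked 28 degrees from upright: it starts at (6, 0, 26) mm and runs along (-0.469, 0, 0.883) in the brush's frame, leaning roughly to the robot
- brush_grip (a point): point on the centre line of the brush's wooden back, 127 mm up the back from its start, 23 mm below its upper end; grip there across the 14 mm thickness, with the tool along the back
- isolator: grey switch box, fixed, 80 x 60 x 45 mm, with the toggle on top; origin at the centre of its underside; its -x side roughly faces the robot
- toggle (a joint): toggle of the isolator, rad: 0 = on (leans 0.5 rad to the isolator's -x, towards the robot), 1.0 = fully off (leans 0.5 rad to +x). Its heavy ball tips it on to the end once past the middle. Pivot 46 mm above the isolator's origin, axis along the isolator's y
- toggle_tip (a point): centre of the black ball (22 mm) at the end of the toggle, 65 mm from its pivot; stem 10 mm thick
- scrap_square: loose steel offcut, rectangular, 24 x 21 x 18 mm high; its origin is the centre of the underside it starts on (it may tip or turn as it is swept)
- scrap_round: loose steel offcut, round slug 26 mm across, 16 mm high; its origin is the centre of the underside it starts on (it may tip or turn as it is swept)
- scrap_angle: loose steel offcut, piece of angle, 24 x 22 mm, 18 mm high; its origin is the centre of the underside it starts on (it may tip or turn as it is swept)
- scrap_hex: loose steel offcut, six-sided, 29 mm over corners, 16 mm high; its origin is the centre of the underside it starts on (it may tip or turn as it is swept)
- pot: bystander: white pot with a screw lid, 64 mm across, 68 mm high; origin at the centre of its underside
- counter: bystander: small grey tally counter, 63 x 47 x 22 mm; origin at the centre of its underside
- stamp: bystander: red and grey hand stamp, 34 x 52 x 70 mm; origin at the centre of its underside

How it is judged (in metres and radians):
On the way, in this order (a step that is already met when the one before it is completed fails the run):
1. the isolator's toggle is fully off (value of joint toggle above 0.85 rad), for 0.2 s.
2. all four offcuts are in the trough (x of scrap_square in the frame of punch between -0.192 and -0.091 m and y of scrap_square in the frame of punch between -0.082 and 0.082 m and z of each of scrap_square, scrap_round, scrap_angle, scrap_hex in the frame of punch below 0.045 m and x of scrap_round in the frame of punch between -0.192 and -0.091 m and y of scrap_round in the frame of punch between -0.082 and 0.082 m and x of scrap_angle in the frame of punch between -0.192 and -0.091 m and y of scrap_angle in the frame of punch between -0.082 and 0.082 m and x of scrap_hex in the frame of punch between -0.192 and -0.091 m and y of scrap_hex in the frame of punch between -0.082 and 0.082 m), for 0.2 s.
At the end, for the whole second after the job is handed in: All four offcuts at rest between the trough walls, origins under 45 mm high; toggle beyond 0.85 rad; brush at rest on its bristles on the worktable (within 0.12 rad of upright and 12 mm in height), its origin over 100 mm to either side of the punch's origin or over 208 mm in front of it (all of step 2 and linear speed of each of scrap_square, scrap_round, scrap_angle, scrap_hex, brush below 0.02 m/s and value of joint toggle above 0.85 rad and angle between brush's own z axis and vertical below 0.12 rad and height (world z) of brush between -0.01 and 0.012 m and (y of brush in the frame of punch above 0.1 m or y of brush in the frame of punch below -0.1 m or x of brush in the frame of punch below -0.208 m)); the robot touches nothing.
It fails at once if the gripper or arm touches an offcut (contact force between any of the fingers, the arm and scrap_square above 0.5 N or contact force between any of the fingers, the arm and scrap_round above 0.5 N or contact force between any of the fingers, the arm and scrap_angle above 0.5 N or contact force between any of the fingers, the arm and scrap_hex above 0.5 N).
It fails at once if a bystander (pot, tally counter, stamp) is moved more than 30 mm (distance of any of pot, counter, stamp from where it was at the start of the episode above 0.03 m).
It also fails if it takes over 58 s, if anything falls off the work surface, if the arm or the gripper's body presses on something with over 40 N, if the wrist force passes 120 N, or if a joint passes its speed limit or range.

## Working session

There is one attempt and no reset: what is moved stays moved. The work goes in short steps, Python scripts to look and compute and a tool call to move; the robot and the scene stay as the last step left them, time stands still between calls to the robot, and variables do not carry over. Pictures are saved under pics/ and viewed, at most 10 in all, crops included, and the job is handed in when it is done.

Besides the shell and the picture viewer there is one more tool, called after "Call:" as name(argument=value, ...) on one line, values as JSON. arm_command: Moves the arm, as the interface text tells. Shifts and turns lie within -1 to 1; 1 stands for 0.5 m of shift or 90 degrees of turn. Its arguments: {"type":"object","properties":{"travel":{"type":"array"},"delta_rot":{"type":"array"},"grip":{"type":"number"},"newtons":{"type":"number"}},"required":["travel","delta_rot"]}

```bash
mkdir -p pics; cat > h.py <<'E'
import numpy as np, cv2
from plant import r, viewer, close_job
def cap(n,f=None):
    c=viewer.capture(n); c['img']=np.array(c['img'])
    if f: cv2.imwrite('pics/'+f,c['img'][:,:,::-1])
    return c
def ray(c,u,v):
    K=np.array(c['camera_matrix']);R=np.array(c['R']);t=np.array(c['t'])
    d=R.T@np.linalg.solve(K,[u,v,1.]);return -R.T@t,d
def onz(c,u,v,z):
    o,d=ray(c,u,v);return o+d*(z-o[2])/d[2]
def tri(a,ua,b,ub):
    o1,d1=ray(a,*ua);o2,d2=ray(b,*ub)
    s=np.linalg.lstsq(np.c_[d1,-d2],o2-o1,rcond=None)[0]
    p,q=o1+s[0]*d1,o2+s[1]*d2
    return (p+q)/2,np.linalg.norm(p-q)
E
python3 - <<'E'
from h import *
import pickle
s=r.get_state();print(s['tcp_pos'],s['eef_rot'],r.tips_ahead)
d={n:cap(n,n+'0.png') for n in('scene','top')}
pickle.dump(d,open('c0.pkl','wb'))
for n in d: print(n,np.round(ray(d[n],256,192),3),d[n]['camera_matrix'][0])
E
```

```text
[ 0.22161607 -0.63709055  0.24460511] [ 1.79903851e+02 -8.54659604e-03 -1.60824397e+02] 0.019
scene [[-0.117 -0.605  0.458]
 [ 0.692  0.613 -0.382]] [361.50545663   0.         254.83048101]
top [[ 0.345 -0.071  1.416]
 [ 0.12  -0.006 -0.993]] [445.69514928   0.         247.40124006]
```

View pics/scene0.png

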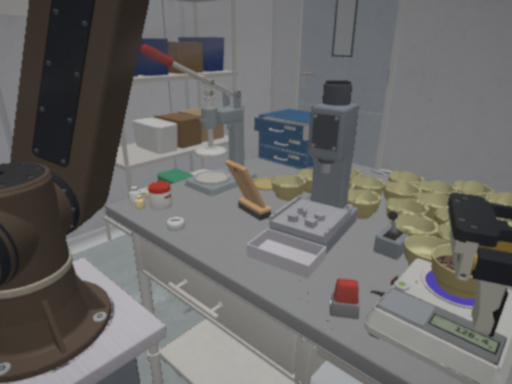

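View pics/top0.png

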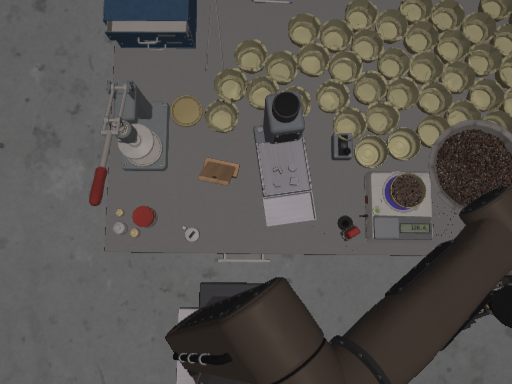

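The scene view shows the brush at (250,195), the bed with its offcuts at (310,215), the trough at (287,252) and the isolator at (392,235). In the top view the brush is at (218,172), the punch at (284,160) and the isolator at (342,147). I'll enlarge crops to measure from.

```bash
python3 - <<'E'
import pickle,cv2,numpy as np
d=pickle.load(open('c0.pkl','rb'))
t=d['top']['img'][85:245,190:370,::-1]; cv2.imwrite('pics/t1.png',cv2.resize(t,None,fx=4.4,fy=3.7,interpolation=cv2.INTER_CUBIC) if 0 else cv2.resize(t,None,fx=3.7,fy=3.7,interpolation=cv2.INTER_CUBIC))
t=d['scene']['img'][150:290,215:415,::-1]; cv2.imwrite('pics/s1.png',cv2.resize(t,None,fx=4,fy=4,interpolation=cv2.INTER_CUBIC))
E
```

```text
(no output)
```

View pics/t1.png

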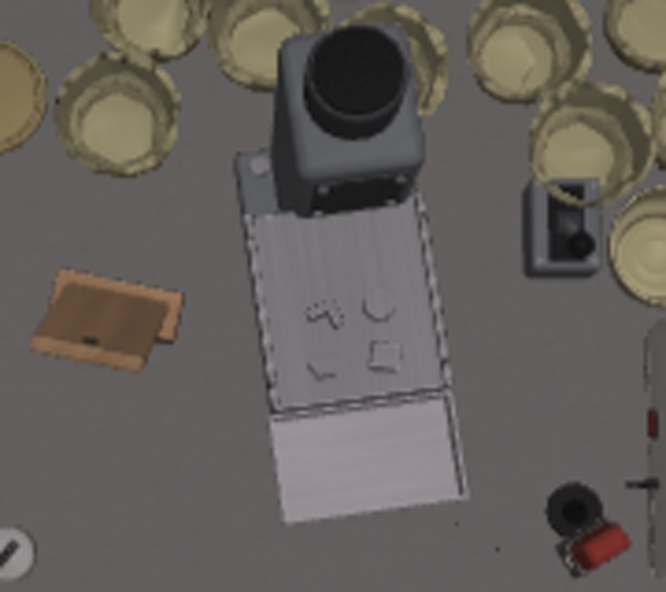

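View pics/s1.png

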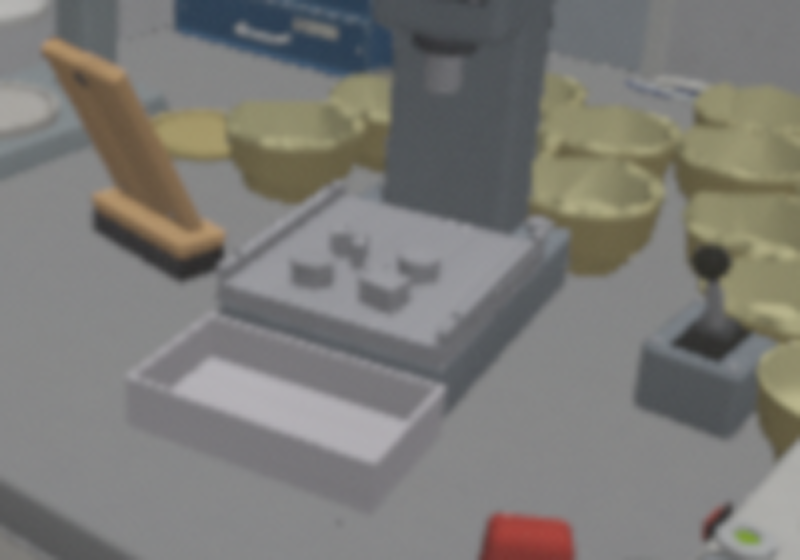

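The crops show the toggle ball at (580,245) in top and (711,262) in scene, the brush's upper end at (32–150, 333–370) in top, the offcuts near the front half of the bed, and the trough rim corners.

```bash
cat > m.py <<'E'
from h import *
import pickle
d=pickle.load(open('c0.pkl','rb'));T,S=d['top'],d['scene']
tp=lambda p:((p[0]+.5)/3.7-.5+190,(p[1]+.5)/3.7-.5+85)
sp=lambda p:((p[0]+.5)/4-.5+215,(p[1]+.5)/4-.5+150)
for n,a,b in [('ball',(580,244),(711,262)),('troughFL',(285,523),(128,380)),('troughFR',(467,497),(373,467)),
 ('troughBR',(452,393),(443,388)),('brush top L front',(32,347),(43,43)),('brush top R front',(140,370),(125,78)),('foot rear R',(183,292),(224,238)),('foot front R',(174,342),(180,256)),
 ('bedFR rail',(450,386),(437,345)),('bedFL rail',(272,408),(219,278)),('iso FL',(527,277),(645,345)),('iso FR',(600,270),(728,385)),
 ('square',(385,357),(384,285)),('round',(379,304),(418,262))]:
    p,e=tri(T,tp(a),S,sp(b));print(n,np.round(p,4),round(e,4))
f=lambda p,z:np.round(onz(T,*tp(p),z),4)
FL,FR,BR=[f(p,.032) for p in[(285,523),(467,497),(452,393)]];print('trough',FL,FR,BR)
a=FL-FR;print('yaw',np.degrees(np.arctan2(-a[0],a[1])))
for n,p in [('hex?',(325,313)),('round',(379,304)),('angle',(322,366)),('square',(385,357))]:print(n,f(p,.071))
for n,p in [('bs FL',(32,347)),('bsFR',(140,370)),('bsRR',(150,358)),('bsRL',(38,333))]:print(n,f(p,.157))
for n,p in [('foot RL',(61,270)),('RR',(183,292)),('FR',(174,342))]:print(n,f(p,.03))
for n,p in [('iso FL',(527,277)),('FR',(600,270)),('RR',(600,180)),('RL',(527,180))]:print(n,f(p,.045))
for n,p in [('railFL',(276,403)),('railFR',(452,383)),('railRL',(248,212)),('railRR',(420,195))]:print(n,f(p,.066))
K=T;o=np.array
for n,uv,z in [('pot/counter?',(192,235),.022),('potlid?',(144,216),.068),('stamp',(350,232),.07)]:print(n,np.round(onz(T,*uv,z),3))
E
python3 m.py
```

```text
ball [ 0.6323 -0.3488  0.1031] 0.0017
troughFL [ 0.4072 -0.1133  0.0298] 0.0
troughFR [ 0.4308 -0.2658  0.0292] 0.0
troughBR [ 0.5182 -0.2533  0.0329] 0.0002
brush top L front [0.5349 0.0865 0.1588] 0.0004
brush top R front [5.204e-01 5.000e-04 1.572e-01] 0.0071
foot rear R [ 0.6033 -0.0239  0.0237] 0.0023
foot front R [ 0.561  -0.0178  0.0224] 0.0005
bedFR rail [ 0.5201 -0.2473  0.0577] 0.0025
bedFL rail [ 0.5013 -0.1014  0.0563] 0.0007
iso FL [ 0.6186 -0.32    0.0443] 0.0103
iso FR [ 0.6225 -0.3761  0.0393] 0.0041
square [ 0.5431 -0.1938  0.068 ] 0.0003
round [ 0.5878 -0.189   0.0656] 0.0003
trough [ 0.4071 -0.1133  0.032 ] [ 0.4306 -0.2654  0.032 ] [ 0.5182 -0.2534  0.032 ]
yaw 8.782957452560353
hex? [ 0.5788 -0.1439  0.071 ]
round [ 0.5868 -0.1884  0.071 ]
angle [ 0.5346 -0.1416  0.071 ]
square [ 0.5426 -0.1934  0.071 ]
bs FL [0.535  0.0869 0.157 ]
bsFR [0.5179 0.0031 0.157 ]
bsRR [ 0.5273 -0.0045  0.157 ]
bsRL [0.546  0.0825 0.157 ]
foot RL [0.6209 0.0797 0.03  ]
RR [ 0.6029 -0.025   0.03  ]
FR [ 0.5597 -0.0179  0.03  ]
iso FL [ 0.6158 -0.3153  0.045 ]
FR [ 0.6224 -0.3767  0.045 ]
RR [ 0.7    -0.3779  0.045 ]
RL [ 0.6995 -0.3162  0.045 ]
railFL [ 0.5041 -0.1041  0.066 ]
railFR [ 0.5223 -0.2489  0.066 ]
railRL [ 0.6646 -0.0795  0.066 ]
railRR [ 0.6804 -0.2231  0.066 ]
pot/counter? [0.377 0.119 0.022]
potlid? [0.431 0.26  0.068]
stamp [ 0.39  -0.362  0.07 ]
```

Call:
arm_command(travel=[[0.727,0.576,0],[0.727,0.576,0],[0.727,0.576,0],[0.727,0.576,0],[0.727,0.576,0],[0.727,0.576,0],[0.727,0.576,0],[0.727,0.576,0],[0.727,0.576,0],[0.727,0.576,0],[0.727,0.576,-0.1],[0.727,0.576,-0.2],[0.727,0.576,-0.282],[0.727,0.576,-0.282]], delta_rot=[[0,0,-0.213],[0,0,-0.213],[0,0,-0.213],[0,0,-0.213],[0,0,-0.213],[0,0,-0.213],[0,0,-0.213],[0,0,-0.213],[0,0,-0.213],[0,0,-0.213],[0,0,-0.213],[0,0,-0.213],[0,0,-0.213],[0,0,-0.213]], grip=0)

```text
time_s: 1.85
tcp_pos: [0.582, -0.35, 0.1014]
eef_rot: [179.9, -0.4, 179.9]
contact_force: [0.6, -0.3, 1.0]
gripper_width: 0.0005
gripper_force: 0.0
```

Call:
arm_command(travel=[[0.04,0,0.004],[0.06,0,0.004],[0.08,0,0.004],[0.1,0,0.004],[0.12,0,0.004],[0.14,0,0.004],[0.155,0,0.004],[0.168,0,0.004],[0.168,0,0.004],[0.1,0,0.004],[0,0,0.05],[-0.1,0,0.2]], delta_rot=[[0,0,0],[0,0,0],[0,0,0],[0,0,0],[0,0,0],[0,0,0],[0,0,0],[0,0,0],[0,0,0],[0,0,0],[0,0,0],[0,0,0]])

```text
time_s: 3.35
tcp_pos: [0.5474, -0.3488, 0.1798]
eef_rot: [179.9, -0.3, 180.0]
contact_force: [2.3, 0.1, 1.3]
gripper_width: 0.0004
gripper_force: 0.0
```

```bash
python3 - <<'E'
from h import *
c=cap('top'); s=cap('scene')
a=cv2.resize(c['img'][105:185,300:380,::-1],(400,400));b=cv2.resize(s['img'][185:265,350:430,::-1],(400,400))
cv2.imwrite('pics/tog.png',np.hstack([a,b]))
E
```

```text
(no output)
```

View pics/tog.png

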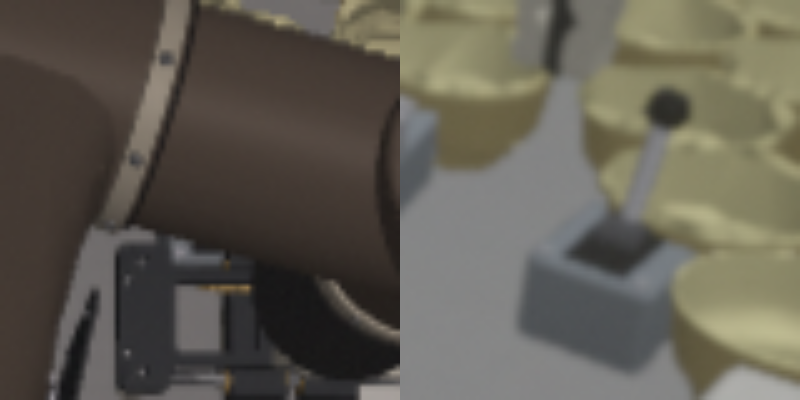

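The toggle's ball now leans away from the robot, with the ball at about (403,207) in the scene image. Next I compute the brush grasp.

```bash
cat > g.py <<'E'
from h import *
from scipy.spatial.transform import Rotation as Ro
def des(yaw,extra=0,sg=1):
    t=np.radians(28+extra);z=np.array([np.sin(t),0,-np.cos(t)]);y=sg*np.array([np.cos(t),0,np.sin(t)])
    return Ro.from_euler('z',yaw,degrees=True)*Ro.from_matrix(np.c_[np.cross(y,z),y,z])
def rel(R,Rc): return np.round((R*Rc.inv()).as_rotvec(degrees=True)/90,4)
E
python3 - <<'E'
from g import *
import pickle
S=pickle.load(open('c0.pkl','rb'))['scene'];o,d=ray(S,403.6,206.6);k=(-.348-o[1])/d[1];print('ball',o+d*k)
s=r.get_state();print(s['time_s'],s['joints'],s['tcp_pos'],s['eef_rot'])
Rc=Ro.from_euler('xyz',s['eef_rot'],degrees=True)
for sg in(1,-1):
    R=des(-10,0,sg);print(sg,rel(R,Rc),R.as_euler('xyz',degrees=True))
g=np.array([.541,.0405,.138]);z=des(-10).as_matrix()[:,2];print(z,(g-.1*z-s['tcp_pos'])/.5)
E
```

```text
ball [ 0.70303667 -0.348       0.10019644]
3.45 [-15.39289321  20.39026978  -7.26743712   0.10073256 -61.78885729
 -74.66128417] [ 0.5504203  -0.35105037  0.18878158] [-179.7675605     0.51008294  179.9940471 ]
1 [ 0.2339 -0.269  -1.0846] [152.   0.  80.]
-1 [-0.2602 -0.2104  0.8689] [-152.    0. -100.]
[ 0.46233923 -0.08152288 -0.88294759] [-0.11130845  0.79940532  0.07502635]
```

Call:
arm_command(travel=[[-0.13,0,0.12],[-0.26,0.05,0.25],[-0.26,0.15,0.25],[-0.26,0.25,0.25],[-0.26,0.35,0.25],[-0.26,0.45,0.25],[-0.26,0.55,0.25],[-0.2,0.65,0.25],[-0.15,0.75,0.25],[-0.111,0.8,0.25],[-0.111,0.8,0.25],[-0.111,0.8,0.25],[-0.111,0.8,0.2],[-0.111,0.8,0.15],[-0.111,0.8,0.1]], delta_rot=[[0,0,0],[0,0,0],[-0.26,-0.21,0.869],[-0.26,-0.21,0.869],[-0.26,-0.21,0.869],[-0.26,-0.21,0.869],[-0.26,-0.21,0.869],[-0.26,-0.21,0.869],[-0.26,-0.21,0.869],[-0.26,-0.21,0.869],[-0.26,-0.21,0.869],[-0.26,-0.21,0.869],[-0.26,-0.21,0.869],[-0.26,-0.21,0.869],[-0.26,-0.21,0.869]], grip=1)

```text
time_s: 5.32
tcp_pos: [0.4951, 0.0499, 0.2316]
eef_rot: [-152.2, -0.4, -100.4]
contact_force: [0.8, -0.2, -0.6]
gripper_width: 0.0873
gripper_force: 0.0
```

```bash
python3 - <<'E'
from g import *
s=r.get_state();print(s['time_s'],s['joints'],s['tcp_pos'],s['eef_rot'],s['contact_force'])
c=viewer.capture('wrist');w=np.array(c['img']);np.save('w1.npy',w);M=np.array(c['mount']);print(M.round(3))
t=cap('top')
cv2.imwrite('pics/w1.png',cv2.resize(np.hstack([w,t['img']])[:,:,::-1],(800,300)))
E
```

```text
5.325 [ 38.95324336 -10.19908744 -55.64461143  41.23624104 -32.7938761
 -82.1299126 ] [0.4950571  0.04991754 0.23157182] [-152.22526401   -0.36138724 -100.36375467] [ 0.81384669 -0.20700604 -0.61948064]
[[-0.001 -0.954 -0.301  0.082]
 [ 1.    -0.    -0.     0.001]
 [ 0.    -0.301  0.954 -0.138]
 [ 0.     0.     0.     1.   ]]
```

View pics/w1.png

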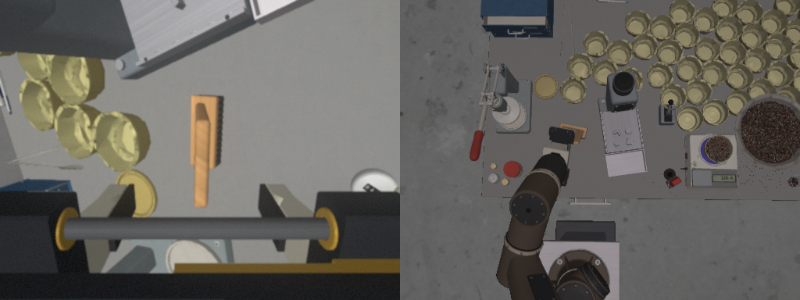

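The wrist view shows the brush edge-on and centred between the open fingers, with the back's end at about (257,264) full-res. Approaching.

Call:
arm_command(travel=[[0.02,-0.004,-0.04],[0.046,-0.009,-0.09],[0.06,-0.013,-0.12],[0.06,-0.013,-0.12],[0.06,-0.013,-0.12]], delta_rot=[[0,0,0],[0,0,0],[0,0,0],[0,0,0],[0,0,0]])

```text
time_s: 6.05
tcp_pos: [0.5317, 0.0449, 0.1831]
eef_rot: [-153.1, -0.5, -100.3]
contact_force: [0.2, 0.2, 1.0]
gripper_width: 0.0877
gripper_force: 0.0
```

```bash
python3 - <<'E'
from g import *
s=r.get_state();print(s['joints'],s['tcp_pos'],s['eef_rot'])
c=viewer.capture('wrist');w=np.array(c['img']);M=np.array(c['mount']);K=np.array(c['camera_matrix'])
T=np.eye(4);T[:3,:3]=Ro.from_euler('xyz',s['eef_rot'],degrees=True).as_matrix();T[:3,3]=s['tcp_pos']
W=T@M
hsv=cv2.cvtColor(w,cv2.COLOR_RGB2HSV);m=cv2.inRange(hsv,(8,90,90),(20,255,255));m[300:]=0;m[:,:180]=0;m[:,340:]=0
n,l,st,_=cv2.connectedComponentsWithStats(m);i=1+np.argmax(st[1:,4]);print(st[i])
for v in range(st[i,1],st[i,1]+st[i,3],12):
    u=np.where(l[v]==i)[0];print(v,u.min(),u.max(),end=' | ')
def pr(X):
    p=np.linalg.inv(W)@np.r_[X,1];q=K@p[:3];return (q/q[2])[:2].round(1)
B=Ro.from_euler('z',-10,degrees=True).as_matrix();o=np.array([.5935,.031,0])
f=lambda l:o+B@np.array(l)
e=np.array([-.469,0,.883]);n_=np.array([.883,0,.469]);b=np.array([.006,0,.026])
print()
for sx in(-1,1):
  for yy in(-.045,.045): print('top end',sx,yy,pr(f(b+.15*e+sx*.007*n_+[0,yy,0])))
print('grip',f(b+.127*e))
E
```

```text
[ 29.18055159  -2.41190259 -58.14103076  53.34890713 -21.49659147
 -87.5478254 ] [0.53170674 0.04488844 0.18311227] [-153.14057459   -0.53887344 -100.34247189]
[ 249  125   45  154 5800]
125 253 271 | 137 251 292 | 149 251 291 | 161 250 291 | 173 250 292 | 185 250 293 | 197 250 292 | 209 250 291 | 221 249 290 | 233 258 289 | 245 259 288 | 257 260 287 | 269 261 287 | 
top end -1 -0.045 [287.4 165.8]
top end -1 0.045 [282.7 313.4]
top end 1 -0.045 [260.3 165.9]
top end 1 0.045 [259.4 313.7]
grip [0.54075074 0.04030112 0.138141  ]
```

Joint 3 is at its limit (-58.1° against -58.28°), so this wrist posture won't reach the grasp. I'll fit a simple kinematic model to the recorded states to find a posture that does.

```bash
cat > k.py <<'E'
from g import *
from scipy.optimize import least_squares
D=[([-54.311,20.546,.682,0,-70.136,-16.507],[.22161607,-.63709055,.24460511],[179.903851,-.00854659,-160.824397]),
([-15.39289321,20.39026978,-7.26743712,.10073256,-61.78885729,-74.66128417],[.5504203,-.35105037,.18878158],[-179.7675605,.51008294,179.9940471]),
([38.95324336,-10.19908744,-55.64461143,41.23624104,-32.7938761,-82.1299126],[.4950571,.04991754,.23157182],[-152.22526401,-.36138724,-100.36375467]),
([29.18055159,-2.41190259,-58.14103076,53.34890713,-21.49659147,-87.5478254],[.53170674,.04488844,.18311227],[-153.14057459,-.53887344,-100.34247189])]
def fk(q,p,s4,s6):
    q=np.asarray(q);E=lambda a,x:Ro.from_euler(a,x,degrees=True)
    R1=E('z',q[0]);R2=R1*E('y',q[1]);R3=R1*E('y',q[1]-q[2])
    R4=R3*E('x',s4*q[3]);R5=R4*E('y',-q[4]);R6=R5*E('x',s6*q[5])
    x=R1.apply([p[0],0,p[1]])+R2.apply([0,0,p[2]])+R3.apply([p[3],0,p[4]])+R5.apply([p[5],p[6],p[7]])
    # tool: z along x6
    F=Ro.from_matrix(np.array([[0,0,1.],[0,1,0],[-1,0,0]]))*E('z',p[8])
    return x,R6*F
def res(p,s4,s6):
    o=[]
    for q,x,e in D:
        a,R=fk(q,p,s4,s6);o+=[(a-x)*10,(R.inv()*Ro.from_euler('xyz',e,degrees=True)).as_rotvec()]
    return np.r_[np.concatenate(o),1e-3*p[:8]]
def fit():
    best=None
    for s4 in(1,-1):
        for s6 in(1,-1):
            for t in(0,90,180,270):
                f=least_squares(res,[0,.3,.5,.5,0,.2,-.19,0,t],args=(s4,s6))
                if best is None or f.cost<best[0].cost:best=(f,s4,s6)
    return best
LO=np.array([-176.03,-82.01,-58.28,-173.87,-174.79,-173.66]);HI=np.array([176.03,121.73,71.71,95.51,-.11,173.66])
def ik(x,R,P,n=60,seed=0,m=0):
    g=np.random.default_rng(seed);out=[]
    for i in range(n):
        q0=g.uniform([-60,-40,-58,-173,-174,-173],[90,80,40,95,-1,173])
        def e(q):
            a,b=fk(q,*P);return np.r_[(a-x)*10,(b.inv()*R).as_rotvec()]
        f=least_squares(e,q0,bounds=(LO+m,HI-m))
        if f.cost<1e-7 and not any(np.abs(f.x-o).max()<3 for o in out):out.append(f.x)
    return out
E
python3 - <<'E'
from k import *
import pickle
f,s4,s6=fit();print(f.cost,s4,s6,f.x.round(4));print(np.abs(res(f.x,s4,s6)[:24]).max())
pickle.dump((f.x,s4,s6),open('k.pkl','wb'));P=(f.x,s4,s6)
g=np.array([.541,.0405,.138])
for sg in(-1,1):
    for y,ex,p in[(-10,0,g),(-10,-8,g),(8.8,3,np.array([.566,-.167,.2]))]:
        for q in ik(p,des(y,ex,sg),P,30):print(sg,y,ex,q.round(1))
E
```

```text
2.2628254553075796e-05 -1 -1 [ 1.200000e-03  1.974000e-01  6.018000e-01  4.621000e-01 -1.000000e-04
  3.589000e-01 -1.917000e-01 -1.000000e-04  2.700016e+02]
0.004099000861833568
-1 -10 -8 [ 29.8   4.2 -52.1  35.9 -21.9 -72. ]
-1 8.8 3 [ -1.1   2.4 -31.7 -11.8 -25.8  19.2]
1 -10 -8 [ 29.8   4.2 -52.1  35.9 -21.9 108. ]
1 8.8 3 [  -1.1    2.4  -31.7  -11.8  -25.8 -160.8]
```

```bash
python3 - <<'E'
from k import *
import pickle
P=pickle.load(open('k.pkl','rb'))
g=np.array([.541,.0405,.138]);pre=g-.08*des(-10).as_matrix()[:,2]
for phi in(-30,-20,-10,10,20,30):
    F=Ro.from_euler('y',phi,degrees=True)
    for nm,y,ex,p in[('g',-10,0,g),('pre',-10,0,None),('swA',8.8,4,np.array([.566,-.167,.2])),('swB',8.8,4,np.array([.475,-.18,.2])),('place',-10,0,np.array([.57,.05,.138]))]:
        R=des(y,ex,-1)*F
        if p is None:p=g-.08*R.as_matrix()[:,2]
        for q in ik(p,R,P,14,m=1):print(phi,nm,q.round(1))
E
```

```text
-30 g [  2.1   6.1 -28.6 -49.7 -32.   33.4]
-30 pre [ -0.6  -2.4 -29.3 -42.7 -39.1  26.5]
-30 swA [-27.1  17.4  -5.7 -46.3 -68.9  62.9]
-30 swB [-33.2  12.8 -12.4 -45.7 -71.5  68.7]
-30 place [  3.6   8.3 -26.1 -48.9 -31.2  31.4]
-20 g [ 21.8   2.5 -42.2 -16.3 -12.1 -11.8]
-20 pre [ 21.9  -8.4 -43.6  -9.1 -21.3 -19.4]
-20 swA [-21.5  11.6 -12.  -41.1 -56.2  56.5]
-20 swB [-27.8   6.3 -18.4 -41.7 -59.2  62.5]
-20 place [ 21.4   5.2 -38.9 -16.5 -12.6 -11.3]
-10 swA [-13.1   6.5 -19.7 -32.2 -41.8  44.9]
-10 swB [-18.9   0.2 -25.8 -34.2 -44.9  51.2]
10 pre [ 42.2  -3.2 -55.6  48.7 -38.9 -93.9]
20 g [  35.8    9.3  -57.3   63.8  -38.2 -107.5]
20 pre [ 48.1   3.3 -51.3  46.5 -50.  -98.4]
20 place [  34.8   11.8  -53.9   63.6  -38.2 -106. ]
30 g [  42.2   15.   -52.5   55.8  -49.4 -107.4]
30 pre [  51.8   10.7  -46.3   43.6  -59.6 -101.1]
30 place [  40.7   17.3  -49.    56.   -49.6 -105.7]
```

```bash
cat > path.py <<'E'
from k import *
from scipy.spatial.transform import Slerp
import pickle
P=pickle.load(open('k.pkl','rb'))
def track(q,x0,R0,x1,R1,n=8):
    S=Slerp([0,1],Ro.concatenate([R0,R1]));worst=0;out=[]
    for t in np.linspace(0,1,n+1)[1:]:
        x=x0+(x1-x0)*t;R=S(t)
        def e(v):
            a,b=fk(v,*P);return np.r_[(a-x)*10,(b.inv()*R).as_rotvec(),1e-5*(v-q)]
        f=least_squares(e,np.clip(q,LO+.1,HI-.1),bounds=(LO,HI));q=f.x;worst=max(worst,f.cost);out.append(q)
    o=np.array(out);print('worst',worst,'end',q.round(1),'j3min',o[:,2].min().round(1),'j5max',o[:,4].max().round(1),'step',np.abs(np.diff(o,axis=0)).max(0).round(1));return q
E
python3 - <<'E'
from path import *
s=r.get_state();q=np.array(s['joints']);x0=np.array(s['tcp_pos']);R0=Ro.from_euler('xyz',s['eef_rot'],degrees=True)
g=np.array([.541,.0405,.138])
for phi in(-25,-30):
  print(phi)
  F=Ro.from_euler('y',phi,degrees=True);R=des(-10,0,-1)*F;z=R.as_matrix()[:,2]
  up=np.array([.53,.03,.30])
  q1=track(q,x0,R0,up,R0);q2=track(q1,up,R0,up,R,12);pre=g-.09*z
  q3=track(q2,up,R,pre,R);q4=track(q3,pre,R,g,R)
  print('rel',rel(R,R0),'up',(up-x0)/.5,'pre',pre,'z',z)
  # sweep clearances, punch frame (yaw 0)
  for ex in(0,4,6,8):
    c,s_=np.cos(np.radians(ex)),np.sin(np.radians(ex))
    Rb=Ro.from_euler('y',-ex,degrees=True) # lean back: top to -x
    o=np.array([-.005,0,.055])-Rb.apply([-.02,0,0])  # front bottom edge at x=-.005 z=.055
    tip=o+Rb.apply([-.0536,0,.138]);Rt=des(0,ex,-1)*F;M=Rt.as_matrix()
    best=-1
    for a in np.linspace(-.039,.039,21):
      for b in np.linspace(-.0965,.0965,21):
        for h in np.linspace(.047,.2,12):
          p=tip+M@[a,b,-h]
          if abs(p[1])<.05 and p[2]>.18: best=max(best,p[0])
    print('ex',ex,'tip',tip.round(4),'body max x',round(best,4))
E
```

```text
-25
worst 3.6762456601959654e-09 end [ 35.8  -9.9 -42.6  29.5 -42.2 -65.5] j3min -56.0 j5max -24.5 step [1.5 1.1 2.1 4.4 2.9 3.7]
worst 4.7169628785431424e-09 end [ 15.   -9.9 -28.  -19.1 -38.3  -7.2] j3min -42.5 j5max -34.0 step [3.1 0.7 2.1 5.6 1.7 6.7]
worst 4.967465756903479e-10 end [ 10.2  -6.8 -34.7 -28.9 -31.2   7. ] j3min -34.7 j5max -31.2 step [0.8 0.6 1.  1.6 1.  2.3]
worst 3.499424696564682e-10 end [ 11.1   4.1 -33.  -38.  -23.   16.6] j3min -34.7 j5max -23.0 step [0.2 1.4 0.4 1.4 1.2 1.5]
rel [ 0.2464 -0.0562  0.1314] up [-0.00313223 -0.03035706  0.23385528] pre [0.49668323 0.00969184 0.21002001] z [ 0.49240854  0.34231292 -0.80022228]
ex 0 tip [-0.0386  0.      0.193 ] body max x 0.0328
ex 4 tip [-0.0481  0.      0.1903] body max x 0.0181
ex 6 tip [-0.0528  0.      0.1887] body max x 0.0107
ex 8 tip [-0.0575  0.      0.187 ] body max x 0.0033
-30
worst 3.6762456601959654e-09 end [ 35.8  -9.9 -42.6  29.5 -42.2 -65.5] j3min -56.0 j5max -24.5 step [1.5 1.1 2.1 4.4 2.9 3.7]
worst 6.6378963085479724e-09 end [  7.1  -7.9 -23.4 -31.1 -43.9   7.4] j3min -42.4 j5max -34.2 step [4.1 1.1 2.5 6.7 2.9 8. ]
worst 5.932361045640368e-10 end [ -1.1  -3.4 -29.3 -42.  -40.2  25.8] j3min -29.3 j5max -40.2 step [1.2 0.8 0.8 1.5 0.6 2.7]
worst 2.49556520883918e-10 end [  2.1   6.1 -28.6 -49.7 -32.   33.4] j3min -29.4 j5max -32.0 step [0.5 1.3 0.2 1.1 1.2 1.2]
rel [ 0.2949 -0.0647  0.157 ] up [-0.00313223 -0.03035706  0.23385528] pre [0.49715005 0.00253773 0.20681895] z [ 0.48722161  0.42180299 -0.76465505]
ex 0 tip [-0.0386  0.      0.193 ] body max x 0.0339
ex 4 tip [-0.0481  0.      0.1903] body max x 0.0194
ex 6 tip [-0.0528  0.      0.1887] body max x 0.012
ex 8 tip [-0.0575  0.      0.187 ] body max x 0.0047
```

Call:
arm_command(travel=[[-0.02,-0.01,0.08],[-0.01,-0.02,0.16],[0,-0.03,0.234],[0,-0.03,0.234],[0,-0.03,0.234],[0,-0.03,0.234],[0,-0.03,0.234],[0,-0.03,0.234],[0,-0.03,0.234]], delta_rot=[[0,0,0],[0,0,0],[0.07,-0.014,0.03],[0.13,-0.028,0.065],[0.19,-0.042,0.1],[0.246,-0.056,0.131],[0.246,-0.056,0.131],[0.246,-0.056,0.131],[0.246,-0.056,0.131]])

```text
time_s: 7.22
tcp_pos: [0.5309, 0.0305, 0.2991]
eef_rot: [-149.7, 21.8, -87.6]
contact_force: [-0.5, 0.1, -0.5]
gripper_width: 0.0875
gripper_force: 0.0
```

```bash
cat > nxt.py <<'E'
from path import *
def nxt(x,R,label=''):
    s=r.get_state();x0=np.array(s['tcp_pos']);R0=Ro.from_euler('xyz',s['eef_rot'],degrees=True)
    print(label,'t',s['time_s'],'at',x0.round(4),'travel',((np.array(x)-x0)/.5).round(4),'rot',rel(R,R0),'F',np.round(s['contact_force'],1),s['gripper_width'])
F25=Ro.from_euler('y',-25,degrees=True)
E
python3 - <<'E'
from nxt import *
R=des(-10,0,-1)*F25;z=R.as_matrix()[:,2];g=np.array([.541,.0405,.138])
print(r.get_state()['joints'].round(1) if hasattr(r.get_state()['joints'],'round') else r.get_state()['joints'])
nxt(g-.08*z,R,'pre');nxt(g,R,'g')
E
```

```text
[ 15.1  -9.8 -28.1 -19.  -38.2  -7.2]
pre t 7.225 at [0.5309 0.0305 0.2991] travel [-0.0585 -0.0348 -0.1942] rot [ 0.0011 -0.001  -0.0007] F [-0.5  0.1 -0.5] 0.08750577734180788
g t 7.225 at [0.5309 0.0305 0.2991] travel [ 0.0203  0.0199 -0.3222] rot [ 0.0011 -0.001  -0.0007] F [-0.5  0.1 -0.5] 0.08750577734180788
```

Call:
arm_command(travel=[[-0.03,-0.02,-0.08],[-0.058,-0.035,-0.15],[-0.058,-0.035,-0.194],[-0.04,-0.021,-0.226],[-0.02,-0.008,-0.258],[0,0.006,-0.29],[0.02,0.02,-0.322],[0.02,0.02,-0.322],[0.02,0.02,-0.322]], delta_rot=[[0,0,0],[0,0,0],[0,0,0],[0,0,0],[0,0,0],[0,0,0],[0,0,0],[0,0,0],[0,0,0]])

```text
time_s: 8.35
tcp_pos: [0.541, 0.0405, 0.1382]
eef_rot: [-149.7, 21.8, -87.6]
contact_force: [0.4, -0.5, 0.6]
gripper_width: 0.0877
gripper_force: 0.0
```

Call:
arm_command(travel=[[0,0,0],[0,0,0],[0,0,0],[0,0,0],[0,0,0],[0,0,0]], delta_rot=[[0,0,0],[0,0,0],[0,0,0],[0,0,0],[0,0,0],[0,0,0]], grip=0, newtons=45)

```text
time_s: 9.1
tcp_pos: [0.5413, 0.0402, 0.1378]
eef_rot: [-149.7, 21.8, -87.7]
contact_force: [-0.4, -0.3, 0.2]
gripper_width: 0.0329
gripper_force: 0.0
```

```bash
python3 - <<'E'
from nxt import *
R=des(-10,0,-1)*F25;nxt([.541,.0405,.138],R)
q=np.array(r.get_state()['joints']);x=np.array(r.get_state()['tcp_pos']);s=r.get_state()
R0=Ro.from_euler('xyz',s['eef_rot'],degrees=True)
cap('scene','s2.png')
# planned sweep
Z=Ro.from_euler('z',8.8,degrees=True)
o=np.array([.606,-.161,0])
W=lambda p:o+Z.apply(p)
Rs=des(8.8,6,-1)*F25
lift=x+[0,0,.14]
a=W([-.0528,0,.1887+.045]);b=W([-.0528,0,.1887]);c=W([-.15,0,.1887])
via=np.array([.47,-.08,.278])
q=track(q,x,R0,lift,R0);q=track(q,lift,R0,via,R0);q=track(q,via,R0,a,Rs,12);q=track(q,a,Rs,b,Rs);q=track(q,b,Rs,c,Rs)
for n,p,Q in[('lift',lift,R0),('via',via,R0),('a',a,Rs)]:nxt(p,Q,n)
E
```

```text
t 9.1 at [0.5413 0.0402 0.1378] travel [-0.0006  0.0006  0.0004] rot [ 0.001  -0.0011 -0.0003] F [-0.4 -0.3  0.2] 0.03288856536795357
worst 1.7948393549545951e-09 end [ 16.2  -7.7 -29.1 -19.5 -34.9  -7.1] j3min -33.1 j5max -23.9 step [0.9 1.7 1.1 3.  1.9 3.9]
worst 1.364011482275063e-09 end [ -7.4  -9.5 -25.6 -31.8 -49.7  19.5] j3min -28.8 j5max -36.5 step [3.3 0.5 0.6 1.7 2.  3.4]
worst 2.202620005238479e-09 end [-26.1  11.5  -8.5 -44.5 -65.2  60.4] j3min -24.0 j5max -51.1 step [2.3 1.9 1.5 1.8 1.4 4.6]
worst 3.915338863534881e-11 end [-26.6  14.4 -10.7 -46.3 -61.9  64.9] j3min -10.7 j5max -61.9 step [0.1 0.4 0.3 0.2 0.4 0.6]
worst 1.4048308664774616e-10 end [-33.8   9.7 -17.3 -46.1 -65.3  71.3] j3min -17.3 j5max -62.2 step [1.  0.6 0.9 0.1 0.5 0.8]
lift t 9.15 at [0.5413 0.0402 0.1378] travel [-1.0e-04  0.0e+00  2.8e-01] rot [ 0.  0. -0.] F [-0.4  0.1  0.2] 0.029320554312824047
via t 9.15 at [0.5413 0.0402 0.1378] travel [-0.1427 -0.2404  0.2804] rot [ 0.  0. -0.] F [-0.4  0.1  0.2] 0.029320554312824047
a t 9.15 at [0.5413 0.0402 0.1378] travel [ 0.025  -0.4186  0.1918] rot [ 0.0005 -0.0679  0.2084] F [-0.4  0.1  0.2] 0.029320554312824047
```

View pics/s2.png

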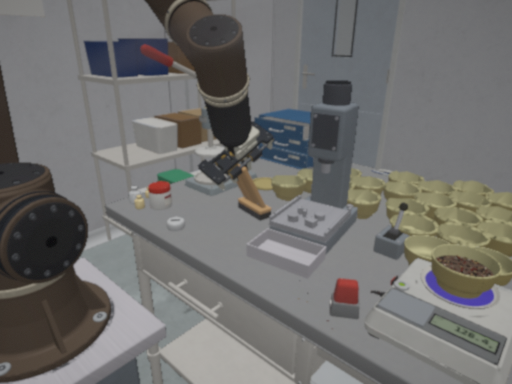

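The view shows the toggle off with its ball at (405,207), the gripper around the brush's back at (243,165), and the fingers still closing. I'll let them finish.

Call:
arm_command(travel=[[0,0,0],[0,0,0],[0,0,0],[0,0,0]], delta_rot=[[0,0,0],[0,0,0],[0,0,0],[0,0,0]])

```text
time_s: 9.65
tcp_pos: [0.541, 0.0402, 0.1375]
eef_rot: [-149.8, 21.8, -87.7]
contact_force: [0.2, 0.6, -2.9]
gripper_width: 0.014
gripper_force: 44.9
```

Call:
arm_command(travel=[[0,0,0.04],[0,0,0.12],[0,0,0.2],[0,0,0.28],[-0.05,-0.06,0.28],[-0.1,-0.15,0.28],[-0.143,-0.24,0.28],[-0.143,-0.3,0.28],[-0.1,-0.36,0.28],[-0.06,-0.419,0.26],[0,-0.419,0.23],[0.01,-0.419,0.21],[0.025,-0.419,0.192],[0.025,-0.419,0.192],[0.025,-0.419,0.192]], delta_rot=[[0,0,0],[0,0,0],[0,0,0],[0,0,0],[0,0,0],[0,-0.034,0.1],[0,-0.068,0.208],[0,-0.068,0.208],[0,-0.068,0.208],[0,-0.068,0.208],[0,-0.068,0.208],[0,-0.068,0.208],[0,-0.068,0.208],[0,-0.068,0.208],[0,-0.068,0.208]])

```text
time_s: 11.52
tcp_pos: [0.5536, -0.1691, 0.2345]
eef_rot: [-143.3, 20.4, -66.6]
contact_force: [0.1, 0.4, -1.4]
gripper_width: 0.0139
gripper_force: 45.0
```

```bash
python3 - <<'E'
from nxt import *
Z=Ro.from_euler('z',8.8,degrees=True);o=np.array([.606,-.161,0]);W=lambda p:o+Z.apply(p)
Rs=des(8.8,6,-1)*F25
nxt(W([-.0528,0,.2337]),Rs,'a');nxt(W([-.0528,0,.1887]),Rs,'b');nxt(W([-.16,0,.1887]),Rs,'c')
s=cap('scene');t=cap('top')
a=cv2.resize(s['img'][90:290,180:400,::-1],(400,364));b=cv2.resize(t['img'][85:245,210:386,::-1],(400,364))
cv2.imwrite('pics/sw.png',np.hstack([a,b]))
E
```

```text
a t 11.525 at [ 0.5536 -0.1691  0.2345] travel [ 0.0004  0.     -0.0016] rot [0.0008 0.0007 0.0001] F [ 0.1  0.4 -1.4] 0.013948838872887052
b t 11.525 at [ 0.5536 -0.1691  0.2345] travel [ 0.0004  0.     -0.0916] rot [0.0008 0.0007 0.0001] F [ 0.1  0.4 -1.4] 0.013948838872887052
c t 11.525 at [ 0.5536 -0.1691  0.2345] travel [-0.2115 -0.0328 -0.0916] rot [0.0008 0.0007 0.0001] F [ 0.1  0.4 -1.4] 0.013948838872887052
```

View pics/sw.png

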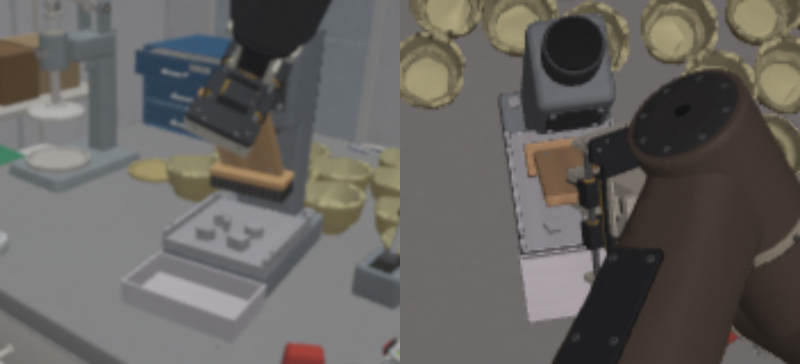

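The brush hangs level and square over the bed behind the offcuts, its bristle edge at (210,188)–(292,198) in the scene crop. A quick check of the foot's place before lowering.

```bash
python3 - <<'E'
from h import *
import pickle
from scipy.spatial.transform import Rotation as Ro
d=pickle.load(open('c0.pkl','rb'));T,S=d['top'],d['scene']
o=np.array([.606,-.161,0]);Z=Ro.from_euler('z',8.8,degrees=True)
L=lambda p:Z.inv().apply(p-o).round(4)
print('rearL top',L(onz(T,264.6,147.4,.134)))
for u,v in[(295.5,193.3),(340.6,198.8)]:print('front bottom',L(onz(S,u,v,.1)))
E
```

```text
rearL top [0.035  0.0538 0.134 ]
front bottom [-0.0048  0.0513  0.1   ]
front bottom [ 0.0271 -0.058   0.1   ]
```

Call:
arm_command(travel=[[0.008,0.001,-0.02],[0.008,0.001,-0.04],[0.008,0.001,-0.06],[0.008,0.001,-0.075],[0.008,0.001,-0.084],[0.008,0.001,-0.089],[0.008,0.001,-0.089]], delta_rot=[[0,0,0],[0,0,0],[0,0,0],[0,0,0],[0,0,0],[0,0,0],[0,0,0]])

```text
time_s: 12.5
tcp_pos: [0.5579, -0.1688, 0.1893]
eef_rot: [-143.3, 20.5, -66.6]
contact_force: [0.0, 0.2, -1.5]
gripper_width: 0.0136
gripper_force: 45.0
```

Call:
arm_command(travel=[[-0.015,-0.0023,0],[-0.03,-0.0046,0],[-0.045,-0.007,0],[-0.06,-0.0093,0],[-0.075,-0.0116,0],[-0.09,-0.014,0],[-0.105,-0.0163,0],[-0.12,-0.0186,0],[-0.135,-0.021,0],[-0.15,-0.0232,0],[-0.165,-0.0256,0],[-0.18,-0.028,0],[-0.195,-0.03,0],[-0.208,-0.032,0],[-0.216,-0.0334,0],[-0.216,-0.0334,0],[-0.216,-0.0334,0.05]], delta_rot=[[0,0,0],[0,0,0],[0,0,0],[0,0,0],[0,0,0],[0,0,0],[0,0,0],[0,0,0],[0,0,0],[0,0,0],[0,0,0],[0,0,0],[0,0,0],[0,0,0],[0,0,0],[0,0,0],[0,0,0]])

```text
time_s: 14.62
tcp_pos: [0.4492, -0.1849, 0.2129]
eef_rot: [-143.5, 20.7, -66.7]
contact_force: [1.0, -1.1, -1.5]
gripper_width: 0.0137
gripper_force: 45.0
```

```bash
python3 - <<'E'
from h import *
s=cap('scene');cv2.imwrite('pics/sw2.png',cv2.resize(s['img'][150:290,215:375,::-1],(640,560),interpolation=2))
print(r.get_state()['joints'])
E
```

```text
[-34.17377792   7.17179837 -16.24239924 -44.93001853 -67.84913343
  68.96016407]
```

View pics/sw2.png

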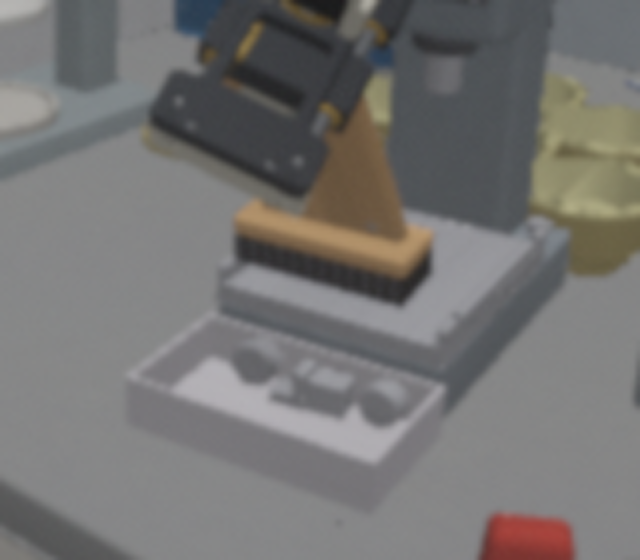

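All four offcuts lie in the trough, at (255,360), (290,390), (325,385) and (383,400) in the crop, and the bed is clear. I'll carry the brush back to its old spot.

```bash
python3 - <<'E'
from nxt import *
R=Ro.from_euler('xyz',[-149.75,21.8,-87.65],degrees=True)
nxt([.541,.0402,.278],R,'above');nxt([.541,.0402,.1395],R,'place+2mm')
E
```

```text
above t 14.675 at [ 0.4506 -0.1862  0.2173] travel [0.1808 0.4528 0.1213] rot [ 0.0009  0.0694 -0.2079] F [ 0.8 -1.   1.4] 0.013681417101539275
place+2mm t 14.675 at [ 0.4506 -0.1862  0.2173] travel [ 0.1808  0.4528 -0.1557] rot [ 0.0009  0.0694 -0.2079] F [ 0.8 -1.   1.4] 0.013681417101539275
```

Call:
arm_command(travel=[[0,0.02,0.06],[0,0.08,0.12],[0,0.16,0.12],[0.02,0.24,0.12],[0.06,0.32,0.12],[0.1,0.4,0.12],[0.18,0.453,0.12],[0.181,0.453,0.05],[0.181,0.453,-0.02],[0.181,0.453,-0.08],[0.181,0.453,-0.12],[0.181,0.453,-0.145],[0.181,0.453,-0.156],[0.181,0.453,-0.156]], delta_rot=[[0,0,0],[0,0,0],[0,0.035,-0.1],[0,0.069,-0.208],[0,0.069,-0.208],[0,0.069,-0.208],[0,0.069,-0.208],[0,0.069,-0.208],[0,0.069,-0.208],[0,0.069,-0.208],[0,0.069,-0.208],[0,0.069,-0.208],[0,0.069,-0.208],[0,0.069,-0.208]])

```text
time_s: 16.42
tcp_pos: [0.5406, 0.041, 0.1369]
eef_rot: [-149.7, 21.9, -87.7]
contact_force: [-1.3, -0.8, 0.2]
gripper_width: 0.0138
gripper_force: 45.0
```

```bash
python3 - <<'E'
from nxt import *
R=Ro.from_euler('xyz',[-149.75,21.8,-87.65],degrees=True)
nxt([.541,.0402,.1375],R)
E
```

```text
t 16.425 at [0.5406 0.041  0.1369] travel [ 0.0008 -0.0016  0.0013] rot [-0.0007 -0.      0.0004] F [-1.3 -0.8  0.2] 0.013787327846151023
```

Call:
arm_command(travel=[[0,0,0],[0,0,0],[0,0,0],[0,0,0],[0,0,0],[0,0,0],[0,0,0],[0,0,0],[0,0,0],[0,0,0],[-0.025,-0.017,0.04],[-0.05,-0.034,0.08],[-0.074,-0.051,0.12],[-0.1,-0.068,0.16],[-0.1,-0.068,0.2],[-0.1,-0.068,0.3],[-0.1,-0.068,0.3],[-0.1,-0.068,0.3]], delta_rot=[[0,0,0],[0,0,0],[0,0,0],[0,0,0],[0,0,0],[0,0,0],[0,0,0],[0,0,0],[0,0,0],[0,0,0],[0,0,0],[0,0,0],[0,0,0],[0,0,0],[0,0,0],[0,0,0],[0,0,0],[0,0,0]], grip=1)

```text
time_s: 18.68
tcp_pos: [0.49, 0.0072, 0.2863]
eef_rot: [-149.8, 21.9, -87.7]
contact_force: [-1.2, -0.4, -0.8]
gripper_width: 0.0876
gripper_force: 0.0
```

```bash
python3 - <<'E'
from h import *
s=cap('scene','fin.png')
E
```

```text
(no output)
```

View pics/fin.png

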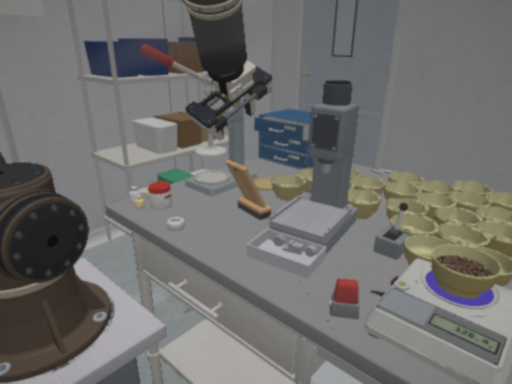

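The brush stands on its bristles at (250,195), where it began. The offcuts are in the trough around (290,245), the toggle is off at (403,207), and the gripper is clear.

```bash
python3 -c "
from plant import close_job
print(close_job())"
```

```text
the job is handed in; nothing more can be done
None
```

The job is handed in at about 19 s of the 58 s allowed: the last picture shows the toggle off, all four offcuts in the trough and the brush standing on its bristles where it began; no verdict was returned.

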